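# Switch the ball return and send the hand-exercise ball down the other chute

## Task

The steel seesaw gate of the white ball-return box is tipped towards one chute. Press its raised end down so that it rocks over and stays tipped towards the other chute, then push the hand-exercise ball lying in the front cradle away from you onto the gate and let it roll down that other chute by itself. Do not pick the ball up, and leave the other small things standing where they are.

Things in the scene. Friction and masses are not known exactly. Their poses are not given: they have to be found in the camera images.
- sorter: white plastic ball-return sorter, fixed to the worktop: housing 288 mm wide (y), 78 mm deep (x), with a cradle in front. Origin: centre of the housing's underside, on the worktop, below the gate's pivot; x points away from the robot, y left, z up. A channel runs along y between walls (inner faces x = -33, +33 mm; tops z = 98 mm within 64 mm of the middle, else 58): gate in the middle, a chute on each side
- cradle_end (a point): middle of the cradle's floor edge at the gate. The cradle is a level ledge 50 mm wide running 76 mm from here along -x, 83 mm above the worktop, with two guide rods 6 mm thick, 15 mm left and right of its middle, standing 5.5 mm above the floor; the ball lies between them. The front wall has an opening 60 mm wide here. This point: x = -33, y = 0, z = 83 mm in the sorter, same axes
- chute_left (a point): where the centre of the ball comes to rest in the left chute (y = +118, z = 43 mm in the sorter). The chute floor slopes from z = 46 mm at y = 62 mm down to the end wall at y = 136 mm. Axes as the sorter
- chute_right (a point): where the centre of the ball comes to rest in the right chute (y = -118, z = 43 mm in the sorter), mirror image of the left chute. Axes as the sorter
- gate (a joint): tilt (rad) of the gate, a steel plate 120 mm long (y), 62 mm wide (x), about the sorter's x axis; pivot at y = 0, z = 70 mm, plate top 8.5 mm above it. +0.38 (stop): left end raised, right low, feeds the right chute; -0.38 (stop): the reverse. Unstable in the middle: it lies at one stop until about 1 N, 40 mm from the pivot, rocks it; past level it falls over by itself
- gate_left (a point): point on the top face of the gate plate, on its centre line 45 mm left of the pivot (the end is 15 mm farther); its axes tilt with the gate
- gate_right (a point): point on the top face of the gate plate, on its centre line 45 mm right of the pivot (the end is 15 mm farther); its axes tilt with the gate
- gate_weight (a point): centre of the gate's steel disc weight, 32 mm across, 14 mm thick, on an arm 36 mm above the pivot, behind the back wall (x = 50 mm in the sorter); it leans towards the gate's low end
- ball: dark hard-rubber hand-exercise ball with two thin grey seams, 36 mm across, about 50 g; the origin is its centre, 18 mm above the cradle floor at the start. It lies in the cradle about 42 mm in front of cradle_end, between two cross ridges 1.5 mm high that keep it from rolling; a light push (under 2 N) along the sorter's +x takes it over the ridge, and past cradle_end it rolls down the tilted gate by itself
- blue_vial: white injection vial with a narrower dark blue cap, 27 mm across and 48 mm tall, standing, near the sorter's front, left of the cradle; to be left alone. Origin: centre of its underside
- brown_vial: small brown injection vial with a white cap, 23 mm across and 36 mm tall, standing, near the sorter's front, right of the cradle; to be left alone. Origin: centre of its underside
- carton: small medicine carton lying flat, 36x60x22 mm, to the right of the sorter; to be left alone. Origin: centre of its underside
- tape: roll of white plaster tape lying flat, 66 mm across, 13 mm high, behind the sorter; to be left alone. Origin: centre of its underside
- cup: small clear medicine cup, 36 mm across, 35 mm tall, standing, behind the sorter, to the right; to be left alone. Origin: centre of its underside
There are look-alikes about, which are no part of the job. What is shaped like the ball but brown, pink or red is not meant.

How it is judged:
By the outcome, as a careful person would: the job done as asked, in the order asked, and still so for the second after the job is handed in, with the robot touching nothing.
It also fails if it takes over 40 s, if anything falls off the work surface, if the arm or the gripper's body presses on something with over 40 N, if the wrist force passes 120 N, or if a joint passes its speed limit or range.

## Robot

A 7-joint arm with a two-finger parallel gripper is mounted at the origin on a cart in front of the work surface, level with it; the furniture and walls round the work are solid. World frame = base frame: x ahead of the robot, y to its left, z up, the work surface at z = 0. Lengths are in mm, angles in rad, forces in N, time in s.
With the tool pointing down it reaches from about 400 to 750 mm from the base axis. Payload 19.5 kg.
Tool frame: the origin (TCP) lies midway between the tips of the shut fingers; the grasp point (between the pads) lies 19 mm behind it; z points along the fingers, y is the line along which they close (so a half turn about z gives the same grasp; the last joint's range is limited). The gripper opens to 85 mm and grips with 20 to 120 N. Pads are 22 mm wide; open, the fingers measure 114 mm over their backs; the gripper's body (76 mm by 85 mm) begins 54 mm behind the grasp point. The pads swing forward as they close: fully open they stand 13 mm farther back than shut.
Start: joints at [-1.315, 0.707, -0.028, 1.485, 0.022, 0.951, -0.075], TCP at [168.702, 549.665, 205.768] pointing down, gripper open.
Joint ranges: [-2.71, 2.71], [-0.32, 2.16], [-1.57, 1.52], [0, 2.45], [-1.46, 4.6], [0, 2.02], [-2.83, 2.83]. Speed limits (rad/s): [1.89, 1.89, 2.57, 2.57, 3.01, 3.01, 3.01].

## Interface

Orientations are given as [roll, pitch, yaw] about the fixed x, y, z axes, in that order (R = Rz(yaw) Ry(pitch) Rx(roll)).
In Python, from plant import arm gives the robot as it stands. Calls block until the motion is done:
- arm.movep(position, orientation): joint-space move of the TCP to a pose.
- arm.move_straight(position, orientation=None, v=150, until_force=None): straight line of the TCP; orientation=None keeps the orientation; v is the mean speed in mm/s. With until_force (N) it stops when the force on the tool has changed by that much, and returns True; else False.
- arm.movej(angles): joint-space move.
- arm.open() and arm.gripper_close(f_grip=None): open the fingers fully, or close them until they stop; f_grip is the grip in N (None keeps the last).
- arm.wait(seconds).
- arm.inverse_kinematics(position, orientation): joint angles nearest the present ones, or None.
- arm.get_image(name): name is "side" or "top" or "wrist"; returns a dict with "color" (420x560x3 uint8, blue, green, red), "K" (3x3 intrinsics, pixels), "R" (3x3) and "t" (3): a world point X has camera coordinates R X + t. Camera axes: x right, y down, z forward; pixel columns grow to the right and rows downward; lengths in mm; the calibration is good to about 2 mm. The wrist camera is an equidistant fisheye: a pixel r from the principal point sees the ray r / f radians off the axis. A picture is of the moment at which its call begins. There is no depth.
A pose or a line that the arm cannot do raises arm.Unreachable and nothing moves.
- arm.job_done(): hands the job in; it is judged then, once.
Trained networks look in the newest picture that a camera, given by its name, has taken for a name from the list of things; names that differ only in an ending like _2 or _b are one class to them, and where a whole thing is asked for, a point or a joint stands for the part that bears it (a point fixed in the world has none). Each returns a list of dicts, best first, with "confidence" (0 to 1); they miss things now and then, are a little off and sometimes report something else, mostly with a low value. They report only what shows in the picture. A call takes as long as a camera call. They do not tell look-alikes from the thing itself.
- arm.boxes_of(camera, thing): "location" ([x, y, z] in mm, in world coordinates, good to about 4 mm: the middle of the surface that is visible of it).
- arm.silhouettes(camera, thing): "pixels" (420x560 bool, what is visible of it).
Readings, each from a call of its own:
- arm.current_t(): time.
- arm.current_q(): joint angles.
- arm.current_dq(): joint speeds.
- arm.current_joint_torque(): joint torques, N m.
- arm.current_position(): TCP position.
- arm.current_ee_rot(): TCP orientation.
- arm.current_contact_force(): force on the tool from outside, world axes, zero at the start.
- arm.current_wrist_torque(): the same for the moment, N m.
- arm.current_width(): finger opening in mm.
- arm.current_grasp_force(): force on a finger pad.
Only numpy, scipy, OpenCV 4.12 (cv2) and the standard library are available. Lean on these libraries where they do the work, as an engineer would, in place of code of your own. Each camera call takes 0.05 s, during which the arm holds its last target. There are 200 camera calls.

## Working session

There is one attempt and no reset: what is moved stays moved. The work goes in short steps, each a Python script; the robot and the scene stay as the last script left them, time stands still between calls to the robot, and variables do not carry over. Pictures are saved under pics/ and viewed, at most 10 in all, crops included, and the job is handed in when it is done.

```bash
mkdir -p pics
python3 - <<'E'
from plant import arm
import cv2,numpy as np
for c in("side","top"):
    d=arm.get_image(c); cv2.imwrite(f"pics/{c}0.png",d["color"])
    print(c,d["K"].round(1).tolist(),d["R"].round(3).tolist(),d["t"].round(1).tolist())
    for n in("sorter","ball","gate","gate_weight","blue_vial","brown_vial","carton","tape","cup"):
        print(n,[(np.round(b["location"]).tolist(),round(b["confidence"],2)) for b in arm.boxes_of(c,n)])
E
```

```text
side [[412.9, 0.0, 280.7], [0.0, 412.9, 208.0], [0.0, 0.0, 1.0]] [[-0.994, -0.108, 0.02], [-0.062, 0.397, -0.916], [0.091, -0.911, -0.401]] [534.6, 205.7, 682.1]
sorter [([561.0, -59.0, 48.0], 0.77)]
ball [([430.0, 28.0, 25.0], 0.55), ([398.0, -62.0, 24.0], 0.54), ([489.0, -67.0, 105.0], 0.51), ([382.0, -204.0, 25.0], 0.47)]
gate [([577.0, -96.0, 80.0], 0.62)]
gate_weight [([568.0, -93.0, 78.0], 0.77)]
blue_vial [([504.0, 18.0, 27.0], 0.98)]
brown_vial [([440.0, -156.0, 20.0], 0.76)]
carton [([563.0, -62.0, 51.0], 0.59), ([496.0, -313.0, 19.0], 0.55), ([438.0, -155.0, 23.0], 0.4)]
tape [([682.0, -117.0, 9.0], 0.72), ([506.0, 21.0, 31.0], 0.58)]
cup [([649.0, -197.0, 23.0], 0.49)]
top [[470.7, 0.0, 280.1], [0.0, 470.7, 214.8], [0.0, 0.0, 1.0]] [[-0.013, -1.0, -0.02], [-0.987, 0.016, -0.159], [0.159, 0.017, -0.987]] [-163.0, 548.7, 851.0]
sorter [([555.0, -102.0, 57.0], 0.89)]
ball [([396.0, -74.0, 32.0], 0.79), ([488.0, -84.0, 113.0], 0.77), ([383.0, -217.0, 32.0], 0.65), ([429.0, 18.0, 30.0], 0.49)]
gate [([569.0, -104.0, 82.0], 0.81)]
gate_weight [([572.0, -106.0, 85.0], 0.56)]
blue_vial [([509.0, 2.0, 35.0], 0.52)]
brown_vial [([436.0, -163.0, 34.0], 0.61)]
carton [([497.0, -297.0, 20.0], 0.95)]
tape [([682.0, -132.0, 12.0], 0.69)]
cup [([648.0, -208.0, 16.0], 0.73)]
```

View pics/side0.png

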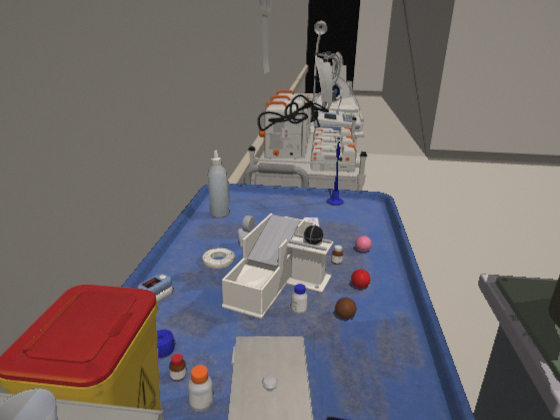

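View pics/top0.png

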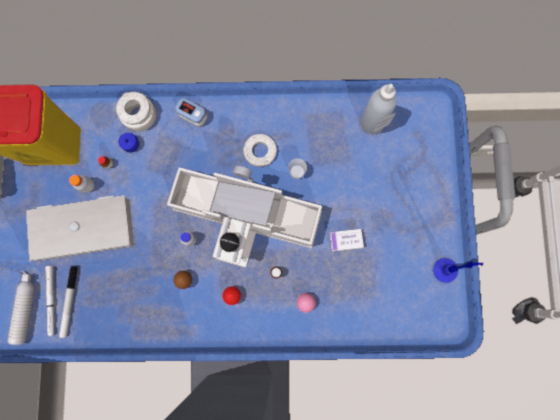

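The only dark ball is in the cradle, at top (230,242) and side (314,234). The look-alikes in the top picture are brown (182,279), red (232,295) and pink (306,302), so I choose the dark one. Next is a close crop to check the ball, the gate state and the housing corners.

Run:
```python
import cv2,numpy as np
a=cv2.imread("pics/top0.png")[155:275,160:330]; b=cv2.imread("pics/side0.png")[205:320,215:345]
a=cv2.resize(a,None,fx=4.7,fy=4.7,interpolation=3);b=cv2.resize(b,None,fx=5,fy=5,interpolation=3)
cv2.imwrite("pics/ct.png",a);cv2.imwrite("pics/cs.png",b)
```

```text
(no output)
```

View pics/ct.png

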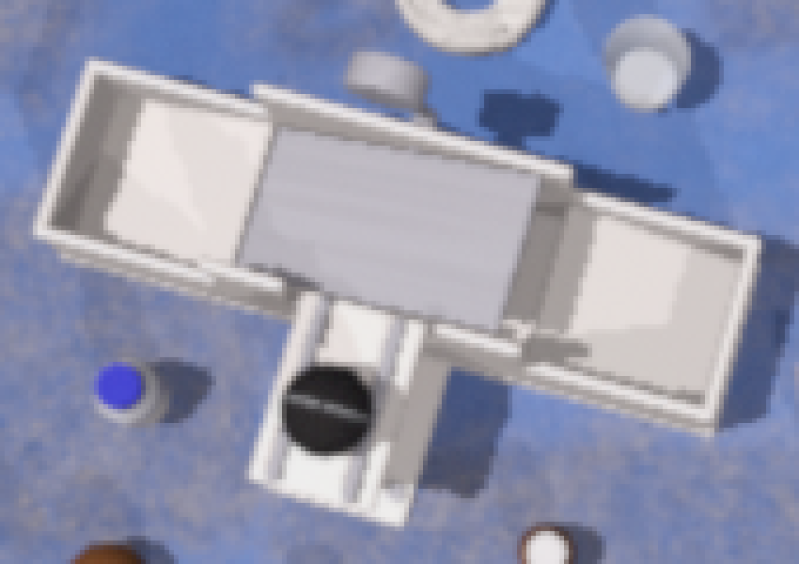

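View pics/cs.png

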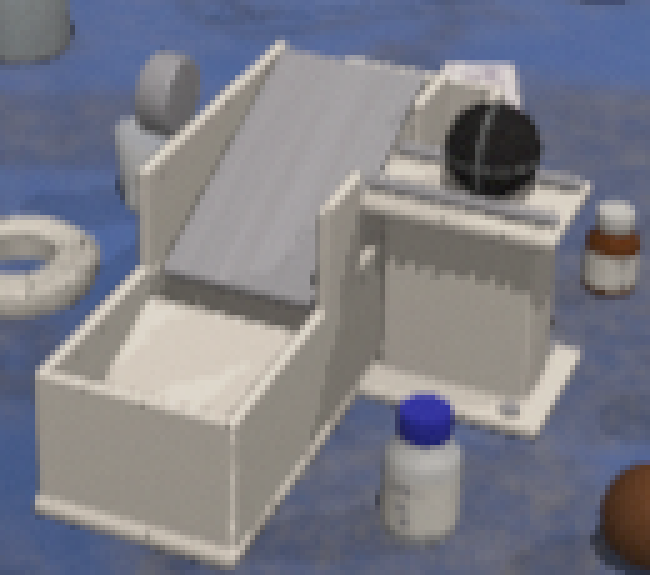

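The crops show the black ball with grey seams lying in the cradle (top crop (328,410)). The weight leans left and the right end of the gate is raised, so the gate feeds the left chute. I therefore press the right end, and the ball should end up in the right chute. Next I fit the sorter pose from the corners.

Run:
```python
from plant import arm
import numpy as np
from scipy.optimize import least_squares
C={c:arm.get_image(c) for c in("top","side")}
def proj(c,X):
    d=C[c];p=d["R"]@X+d["t"];p=d["K"]@p;return p[:2]/p[2]
off={"top":(160,155,4.7),"side":(215,205,5.)}
obs=[("top",39,144,58,88,62),("top",-39,144,58,37,235),("top",39,-144,58,762,238),("top",-39,-144,58,712,418),
("top",39,64,98,255,85),("top",39,-64,98,573,168),("side",-39,144,58,235,422),("side",39,144,58,38,370),
("side",39,64,98,143,170),("side",-39,64,98,322,190)]
def W(p,l): c,s=np.cos(p[2]),np.sin(p[2]);return np.array([p[0]+c*l[0]-s*l[1],p[1]+s*l[0]+c*l[1],l[2]])
def pix(o): a=off[o[0]];return np.array([a[0]+(o[4]+.5)/a[2]-.5,a[1]+(o[5]+.5)/a[2]-.5])
f=lambda p:np.concatenate([proj(o[0],W(p,o[1:4]))-pix(o) for o in obs])
r=least_squares(f,[555,-102,-.2],x_scale=[1,1,.01]);p=r.x
print(p,f(p).reshape(-1,2).round(1).tolist())
bo=[("top",0,0,0,328,410),("side",0,0,0,493,150)]
g=lambda X:np.concatenate([proj(o[0],X)-pix(o) for o in bo])
rb=least_squares(g,[488,-84,101]);print("ball",rb.x,g(rb.x), "model",W(p,[-75,0,101]))
for n,l in(("cradle_end",(-33,0,83)),("gate_right",(0,-45+0,95)),("chR",(0,-118,43))):print(n,W(p,l).round(1))
np.save("p.npy",p)
```

```text
[ 5.62575311e+02 -1.05388560e+02 -2.78225600e-01] [[-0.5, -1.1], [-1.9, 1.0], [2.9, -0.1], [3.0, 1.9], [0.8, -0.7], [1.5, -0.5], [0.5, 2.2], [-2.2, 1.7], [-1.9, 0.4], [2.1, 5.0]]
ball [489.27961329 -82.3194822  102.56697934] [-0.00868904  0.34925529 -0.36070986 -0.06137424] model [490.45948922 -84.78981636 101.        ]
cradle_end [530.8 -96.3  83. ]
gate_right [ 550.2 -148.7   95. ]
chR [ 530.2 -218.9   43. ]
```

Run:
```python
from plant import arm
import numpy as np
from scipy.optimize import least_squares
C={c:arm.get_image(c) for c in("top","side")}
def proj(c,X):
    d=C[c];p=d["R"]@X+d["t"];p=d["K"]@p;return p[:2]/p[2]
off={"top":(160,155,4.7),"side":(215,205,5.)}
obs=[("top",39,144,58,88,62),("top",-39,144,58,37,235),("top",39,-144,58,762,238),("top",-39,-144,58,712,418),
("top",39,64,98,255,85),("top",39,-64,98,573,168),("side",-39,144,58,235,422),("side",39,144,58,38,370),
("side",39,64,98,143,170),("side",-39,64,98,322,190)]
def W(p,l):
    c,s=np.cos(p[2]),np.sin(p[2]);x=np.sign(l[0])*p[3];y=np.sign(l[1])*(p[4] if abs(l[1])>100 else 64)
    return np.array([p[0]+c*x-s*y,p[1]+s*x+c*y,l[2]])
def pix(o): a=off[o[0]];return np.array([a[0]+(o[4]+.5)/a[2]-.5,a[1]+(o[5]+.5)/a[2]-.5])
f=lambda p:np.concatenate([proj(o[0],W(p,o[1:4]))-pix(o) for o in obs])
r=least_squares(f,[555,-102,-.2,38,142],x_scale=[1,1,.01,1,1],loss="soft_l1");p=r.x
print(p,f(p).reshape(-1,2).round(1).tolist())
c,s=np.cos(p[2]),np.sin(p[2]);print("ball local",np.array([[c,s],[-s,c]])@(np.array([489.3,-82.3])-p[:2]))
np.save("p.npy",p[:3])
```

```text
[ 5.63296371e+02 -1.04549533e+02 -2.78599442e-01  3.66139942e+01
  1.39410372e+02] [[1.0, 0.3], [0.4, 0.1], [-0.3, 0.2], [0.5, -0.3], [0.0, 0.1], [0.6, 0.4], [-0.2, 0.6], [-0.2, 0.8], [-1.2, 0.8], [0.4, 4.9]]
ball local [-77.26201524   1.04193018]
```

```bash
cat > h.py <<'E'
from plant import arm
import numpy as np
p=np.load("p.npy")
def W(x,y,z):
    c,s=np.cos(p[2]),np.sin(p[2]);return [p[0]+c*x-s*y,p[1]+s*x+c*y,z]
O=[np.pi,0,p[2]]
E
python3 - <<'E'
from h import *
import cv2
print(arm.current_ee_rot(),arm.current_t())
q0=np.array(arm.current_q())
for y in(p[2],p[2]+np.pi):
    q=arm.inverse_kinematics(W(0,-46,150),[np.pi,0,y]);print(None if q is None else np.round(q,2))
arm.gripper_close(20)
P=np.array(arm.current_position());print(P,arm.current_width())
arm.movep([400,200,300],O)
arm.movep(W(0,-46,150),O)
print(arm.current_position(),arm.current_t())
d=arm.get_image("top");cv2.imwrite("pics/t1.png",cv2.resize(d["color"][100:300,120:380],None,fx=3,fy=3))
E
```

```text
[-3.14154788e+00 -1.74131032e-06  2.84379272e+00] 1.2
[-0.12  0.87  0.7   1.59 -0.66  0.93 -1.04]
[ 0.35  0.78 -0.28  1.57  0.26  0.83  1.26]
[168.68065283 549.67958703 205.76988877] -0.36003589543479275
[ 551.06269722 -147.43239895  150.28589684] 5.075
```

View pics/t1.png

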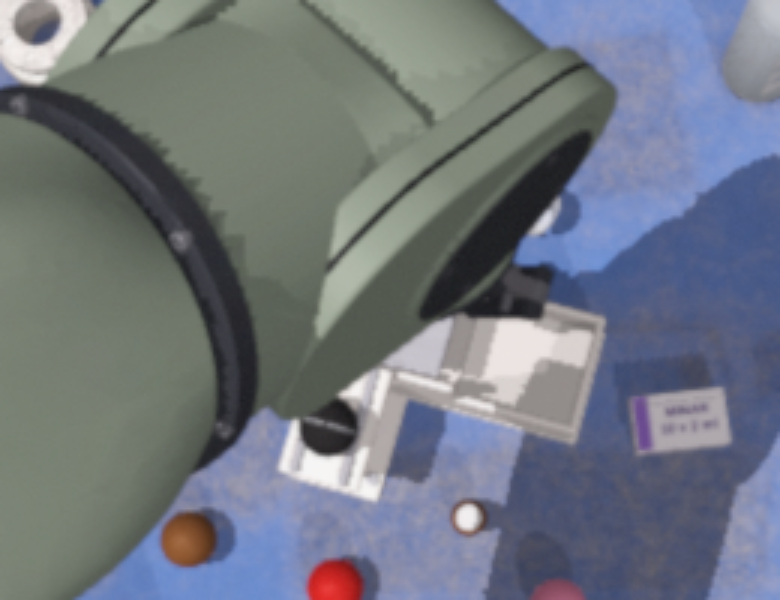

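The arm hangs above the gate's right end. The ball is undisturbed at (330,425) and the brown vial is clear at (468,517). Now I press.

Run:
```python
from h import *
import cv2
print(arm.move_straight(W(0,-46,102),v=120),arm.current_contact_force())
hit=arm.move_straight(W(0,-46,67),v=50,until_force=12)
print(hit,np.round(arm.current_position(),1),arm.current_contact_force())
arm.move_straight(W(0,-46,150),v=150)
arm.movep(W(-135,0,150),O)
arm.wait(.2)
d=arm.get_image("side");cv2.imwrite("pics/s2.png",cv2.resize(d["color"][195:330,205:375],None,fx=4,fy=4,interpolation=3))
print(arm.current_t(),[np.round(b["location"]) for b in arm.boxes_of("side","ball")])
```

```text
False [ 0.65909531 -0.18676545  0.18108807]
False [ 550.7 -148.8   67.2] [0.41808994 0.25092854 0.72265931]
8.1 [array([430.,  28.,  28.]), array([398., -66.,  24.]), array([487., -69., 106.]), array([ 383., -203.,   25.])]
```

View pics/s2.png

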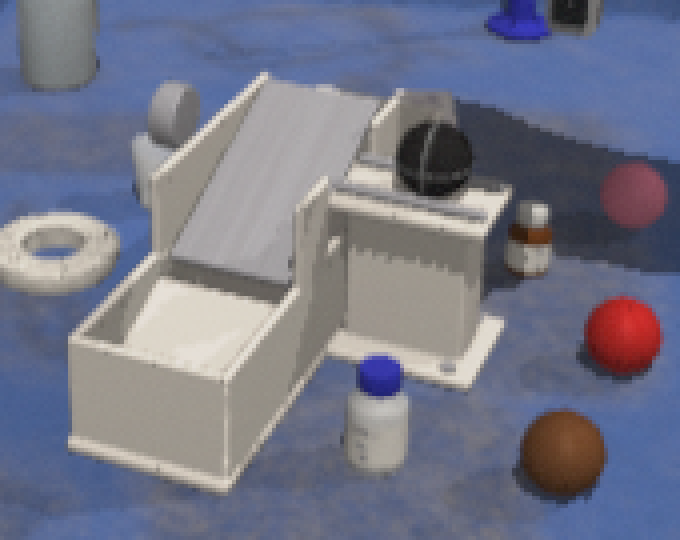

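The picture shows the gate still low on the left (near edge at (230,270)), and the ball is still in the cradle. The press did not hold. I'll repeat it more slowly and record the gate at each step.

Run:
```python
from h import *
import cv2
ims=[]
def snap():
    d=arm.get_image("side");ims.append(cv2.resize(d["color"][150:320,210:340],None,fx=2,fy=2,interpolation=3))
arm.movep(W(0,-46,150),O)
arm.move_straight(W(0,-46,104),v=150);snap()
for z in (94,84,75,66):
    h=arm.move_straight(W(0,-46,z),v=40,until_force=12)
    print(z,h,np.round(arm.current_position(),1),np.round(arm.current_contact_force(),2))
    if z!=94: snap()
arm.wait(.5);snap()
arm.move_straight(W(0,-46,150),v=80);snap()
print(arm.current_t())
cv2.imwrite("pics/m3.png",np.vstack([np.hstack(ims[:3]),np.hstack(ims[3:6])])[:600])
```

```text
94 False [ 550.6 -148.8   93.9] [-0.1   0.04 -0.95]
84 False [ 550.5 -148.8   83.8] [-0.12  0.59  1.14]
75 False [ 550.5 -148.7   74.8] [ 0.34  0.13 -0.55]
66 False [ 550.5 -148.7   65.7] [ 0.75 -0.15  0.02]
12.7833
```

View pics/m3.png

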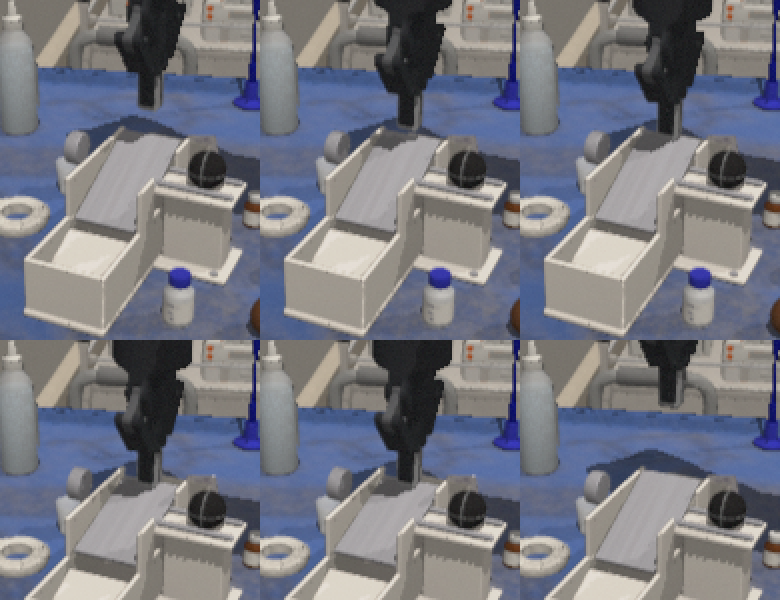

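In the last frame of the montage the gate is still tipped left. With TCP z = 104 the fingertip shows at side row ~202, but it should project to ~217. The real tips seem to be about 30 mm above the reported TCP, so I measure this in the open before going lower.

Run:
```python
from h import *
import cv2
arm.movep(W(-150,0,150),O)
P=np.array(arm.current_position());print(P,arm.current_ee_rot(),arm.current_width(),arm.current_t())
out=[]
for c in("side","top"):
    d=arm.get_image(c)
    k=d["K"]@(d["R"]@P+d["t"]);u,v=k[:2]/k[2];print(c,u,v)
    x0,y0=int(u)-32,int(v)-65
    im=cv2.resize(d["color"][y0:y0+100,x0:x0+65],None,fx=6,fy=6,interpolation=3)
    cv2.drawMarker(im,(int((u-x0+.5)*6),int((v-y0+.5)*6)),(0,0,255),cv2.MARKER_CROSS,20,2);out.append(im)
cv2.imwrite("pics/m4.png",np.hstack(out))
```

```text
[419.52669721 -63.31721113 150.09591723] [-3.14149857e+00 -6.02400050e-04 -2.78296796e-01] -0.11654329165224943 13.4583
side 354.0108508610473 217.9058885872153
top 213.92086313937037 281.9834620888299
```

View pics/m4.png

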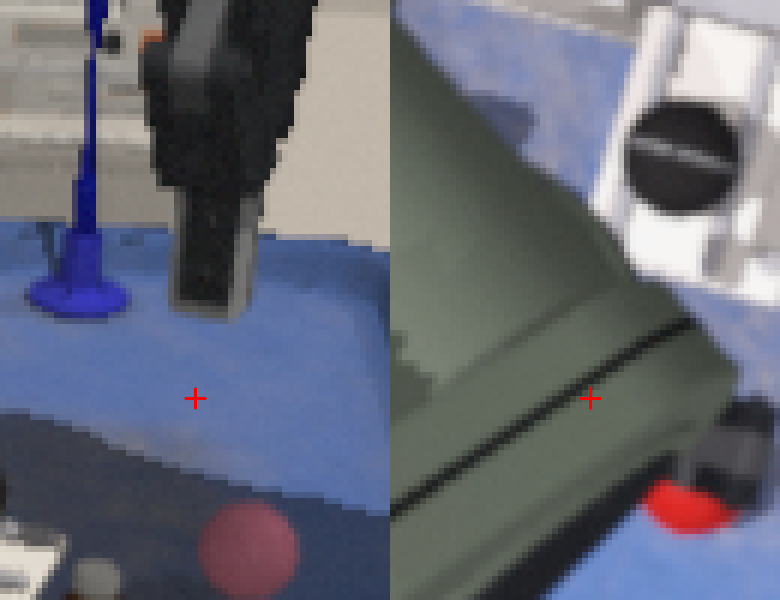

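The side view shows the tip at crop (208,310), about 14 px above the projected TCP at (195,398). The top view is blocked by the wrist. I'll move the tool to where both cameras can see the tip and triangulate the offset.

Run:
```python
from h import *
import cv2
arm.movep([480,190,150],O)
P=np.array(arm.current_position());print(P,arm.current_t(),np.round(arm.current_q(),3))
out=[]
for c in("side","top"):
    d=arm.get_image(c);cv2.imwrite(f"pics/raw_{c}.png",d["color"])
    k=d["K"]@(d["R"]@P+d["t"]);u,v=k[:2]/k[2]
    x0,y0=max(int(u)-50,0),max(int(v)-80,0);print(c,u,v,x0,y0)
    im=cv2.resize(d["color"][y0:y0+150,x0:x0+100],(400,600),interpolation=3)
    cv2.drawMarker(im,(int((u-x0+.5)*4),int((v-y0+.5)*4)),(0,0,255),cv2.MARKER_CROSS,20,2);out.append(im)
cv2.imwrite("pics/m5.png",np.hstack(out))
```

```text
[480.32459979 188.33245729 150.09984938] 14.575 [-0.812  0.821  0.749  1.785 -0.734  0.838 -1.556]
side 313.9931032978993 302.79738019762925 263 222
top 63.30848354810499 247.09952685786828 13 167
```

View pics/m5.png

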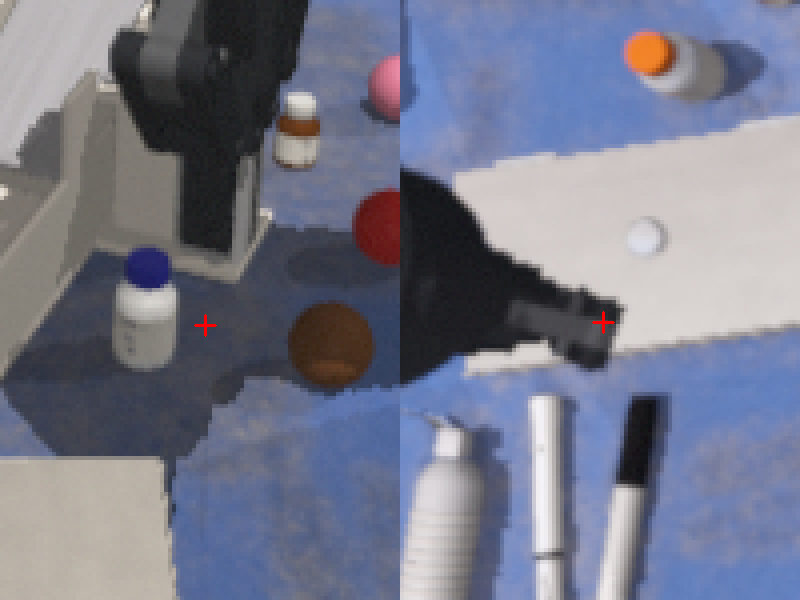

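In the side view the tip at (208,252) is 18 px above the TCP mark, while the top view agrees in x and y. So the true tips are about 26 mm higher than the reported TCP. I press again with that correction and check the gate by comparing its silhouette with both tilts.

```bash
cat >> h.py <<'E'
import cv2
DZ=26
def tilt():
    d=arm.get_image("side");s=arm.silhouettes("side","gate")
    if not s: return None
    m=s[0]["pixels"];r=[]
    for t in(-.38,0,.38):
        pts=[]
        for x,y in((-31,-60),(31,-60),(31,60),(-31,60)):
            X=np.array(W(x,y*np.cos(t)-8.5*np.sin(t),70+y*np.sin(t)+8.5*np.cos(t)))
            k=d["K"]@(d["R"]@X+d["t"]);pts.append(k[:2]/k[2])
        z=np.zeros(m.shape,np.uint8);cv2.fillPoly(z,[np.int32(np.round(pts))],1);z=z>0
        r.append(round((z&m).sum()/(z|m).sum(),2))
    return r,int(m.sum())
E
python3 - <<'E'
from h import *
print("before",tilt())
arm.movep(W(0,-46,150),O)
arm.move_straight(W(0,-46,104-DZ),v=150)
for z in (88,78,70):
    h=arm.move_straight(W(0,-46,z-DZ),v=50,until_force=12)
    print(z,h,np.round(arm.current_position(),1),np.round(arm.current_contact_force(),2),tilt())
    if h: break
arm.wait(.3)
arm.move_straight(W(0,-46,130),v=120)
arm.wait(.1);print(tilt(),arm.current_t())
E
```

```text
before ([np.float64(0.74), np.float64(0.48), np.float64(0.15)], 1469)
88 False [ 550.6 -148.8   61.9] [ 0.16 -1.06 -0.1 ] ([np.float64(0.59), np.float64(0.62), np.float64(0.18)], 1260)
78 False [ 550.5 -148.8   51.6] [ 0.04  0.06 -0.34] ([np.float64(0.0), np.float64(0.0), np.float64(0.0)], 412)
70 False [ 550.5 -148.7   43.6] [ 0.21 -0.45 -0.04] ([np.float64(0.15), np.float64(0.23), np.float64(0.46)], 491)
([np.float64(0.14), np.float64(0.22), np.float64(0.48)], 426) 19.5
```

The gate rocked over and now matches +0.38, left end raised. Next I push the ball.

Run:
```python
from h import *
arm.movep(W(-140,0,130),O)
arm.move_straight(W(-140,0,99-DZ),v=120)
print(tilt())
h=arm.move_straight(W(-40,0,99-DZ),v=70,until_force=10)
print(h,np.round(arm.current_position(),1),np.round(arm.current_contact_force(),2))
arm.wait(.3)
arm.move_straight(W(-140,0,99-DZ),v=150)
arm.move_straight(W(-140,0,150),v=150)
arm.wait(.3)
ims=[]
for c in("side","top"):
    d=arm.get_image(c)["color"]
    ims.append(cv2.resize(d[195:325,205:335] if c=="side" else d[150:280,195:325],(400,400),interpolation=3))
    print(c,[(np.round(b["location"]).tolist(),round(b["confidence"],2)) for b in arm.boxes_of(c,"ball")])
cv2.imwrite("pics/f.png",np.hstack(ims))
print("target",W(0,-118,43),tilt(),arm.current_t())
```

```text
([np.float64(0.16), np.float64(0.25), np.float64(0.48)], 496)
True [468.  -77.1  72.7] [-1.95  0.34  2.2 ]
side [([384.0, -205.0, 26.0], 0.72), ([430.0, 27.0, 25.0], 0.61), ([397.0, -66.0, 22.0], 0.59), ([493.0, -70.0, 103.0], 0.51)]
top [([383.0, -218.0, 28.0], 0.8), ([492.0, -87.0, 115.0], 0.71), ([395.0, -76.0, 31.0], 0.62), ([569.0, -110.0, 82.0], 0.45)]
target [np.float64(530.8452660564583), np.float64(-217.99963525583263), 43] ([np.float64(0.18), np.float64(0.27), np.float64(0.48)], 539) 23.5917
```

View pics/f.png

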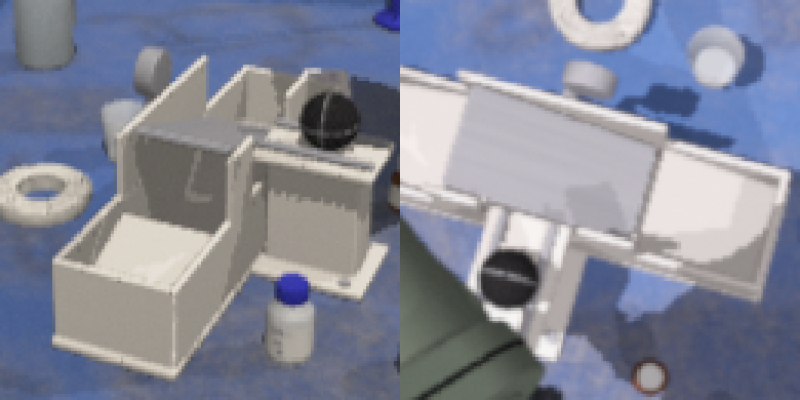

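The gate is over (left end raised, weight leaning right). The push stopped early: the ball has moved only about 4 mm and still sits in the cradle (side (330,122), top (510,278)). Contact with the ball probably tripped the 10 N limit, so I'll retry slower with a higher limit.

Run:
```python
from h import *
arm.move_straight(W(-140,0,102-DZ),v=150)
for x,v in((-106,120),(-94,30),(-80,40),(-40,70)):
    h=arm.move_straight(W(x,0,102-DZ),v=v,until_force=25)
    print(x,h,np.round(arm.current_position(),1),np.round(arm.current_contact_force(),2))
    if h: break
arm.wait(.3)
arm.move_straight(W(-140,0,102-DZ),v=150)
arm.move_straight(W(-140,0,150),v=150)
arm.wait(.3)
ims=[]
for c in("side","top"):
    d=arm.get_image(c)["color"]
    ims.append(cv2.resize(d[195:325,205:335] if c=="side" else d[150:280,195:325],(400,400),interpolation=3))
    print(c,[(np.round(b["location"]).tolist(),round(b["confidence"],2)) for b in arm.boxes_of(c,"ball")])
cv2.imwrite("pics/f2.png",np.hstack(ims))
for n in("blue_vial","brown_vial","carton","tape","cup"):print(n,[np.round(b["location"]).tolist() for b in arm.boxes_of("top",n)][:1])
print(tilt(),arm.current_t())
```

```text
-106 False [461.2 -75.2  76.4] [ 0.94 -0.65  0.31]
-94 True [467.2 -76.8  76.2] [-9.1   3.21 12.89]
side [([493.0, -69.0, 104.0], 0.66), ([432.0, 29.0, 24.0], 0.64), ([385.0, -204.0, 24.0], 0.63), ([397.0, -66.0, 19.0], 0.6)]
top [([381.0, -219.0, 31.0], 0.78), ([394.0, -77.0, 32.0], 0.68), ([492.0, -86.0, 114.0], 0.56), ([568.0, -109.0, 80.0], 0.17)]
blue_vial []
brown_vial [[436.0, -166.0, 32.0]]
carton [[496.0, -295.0, 19.0]]
tape [[685.0, -133.0, 14.0]]
cup [[650.0, -208.0, 12.0]]
([np.float64(0.15), np.float64(0.22), np.float64(0.48)], 454) 27.225
```

The second push also stopped. The force on the tool (back and upward, about 9 N and 13 N) says the tip catches the ball too high and friction jams it. I'll go lower, staying above the guide rods, and move forward and upward as the ball rolls over the ridge.

Run:
```python
from h import *
arm.move_straight(W(-138,0,66),v=180)
for x,z,v,F in((-105,66,120,10),(-90,77,40,25),(-40,74,90,25)):
    h=arm.move_straight(W(x,0,z),v=v,until_force=F)
    print(x,h,np.round(arm.current_position(),1),np.round(arm.current_contact_force(),2))
    if h: break
arm.wait(.2)
for c in("side","top"):print(c,[(np.round(b["location"]).tolist(),round(b["confidence"],2)) for b in (arm.get_image(c),arm.boxes_of(c,"ball"))[1]])
print(tilt(),arm.current_t())
```

```text
-105 False [462.2 -75.4  66.6] [-0.41  0.32 -0.06]
-90 False [475.9 -79.5  77.7] [-10.52   2.06  17.41]
-40 True [493.8 -84.6  76.4] [-1.16  0.25  1.31]
side [([430.0, 29.0, 27.0], 0.75), ([382.0, -205.0, 29.0], 0.62), ([521.0, -75.0, 101.0], 0.61), ([395.0, -62.0, 26.0], 0.5)]
top [([397.0, -77.0, 34.0], 0.7), ([385.0, -219.0, 34.0], 0.7), ([547.0, -166.0, 46.0], 0.55)]
([np.float64(0.16), np.float64(0.24), np.float64(0.47)], 486) 29.725
```

The ball went over the ridge and was rolling right in the later frame. I'll back off and check.

Run:
```python
from h import *
arm.move_straight(W(-125,0,90),v=200)
arm.move_straight(W(-140,0,160),v=200)
for c in("side","top"):
    d=arm.get_image(c)["color"]
    print(c,[(np.round(b["location"]).tolist(),round(b["confidence"],2)) for b in arm.boxes_of(c,"ball")])
    for n in("blue_vial","brown_vial","carton","tape","cup"):print(n,[np.round(b["location"]).tolist() for b in arm.boxes_of(c,n)][:1])
    cv2.imwrite(f"pics/end_{c}.png",d)
a=cv2.imread("pics/end_top.png")[140:290,160:360];b=cv2.imread("pics/end_side.png")[195:345,205:375]
cv2.imwrite("pics/end.png",np.hstack([cv2.resize(a,(440,330)),cv2.resize(b,(360,330))]))
print(W(0,-118,43),tilt(),arm.current_contact_force(),arm.current_t())
```

```text
side [([382.0, -203.0, 27.0], 0.76), ([396.0, -61.0, 20.0], 0.74), ([429.0, 31.0, 24.0], 0.67), ([520.0, -77.0, 104.0], 0.62), ([567.0, -62.0, 46.0], 0.38)]
blue_vial [[507.0, 18.0, 29.0]]
brown_vial [[439.0, -153.0, 22.0]]
carton [[489.0, -308.0, 18.0]]
tape [[682.0, -119.0, 15.0]]
cup [[649.0, -216.0, 26.0]]
top [([517.0, -95.0, 114.0], 0.77), ([385.0, -214.0, 30.0], 0.61), ([393.0, -76.0, 34.0], 0.6), ([436.0, -161.0, 38.0], 0.31)]
blue_vial []
brown_vial [[562.0, -108.0, 58.0]]
carton [[497.0, -298.0, 21.0]]
tape [[682.0, -132.0, 14.0]]
cup [[649.0, -209.0, 14.0]]
[np.float64(530.8452660564583), np.float64(-217.99963525583263), 43] ([np.float64(0.16), np.float64(0.24), np.float64(0.45)], 493) [-0.41039975  0.55557697  0.24011098] 31.45
```

View pics/end.png

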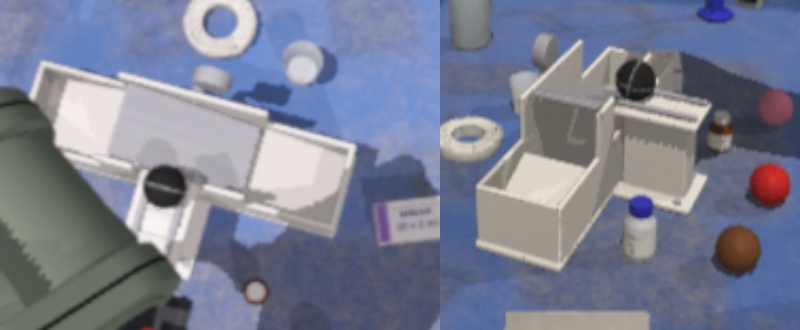

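The ball is over the ridge but still on the cradle at local x ≈ -45 mm (top view (165,187)). The stop came from the jam force being released, since the limit is on force change. I push the remaining stretch.

Run:
```python
from h import *
arm.move_straight(W(-125,0,75),v=250)
arm.move_straight(W(-82,0,67),v=120,until_force=15)
h=arm.move_straight(W(-37,0,73),v=70,until_force=30)
print(h,np.round(arm.current_position(),1),np.round(arm.current_contact_force(),2),arm.current_t())
arm.wait(.2)
arm.move_straight(W(-115,0,80),v=200)
for c in("side","top"):
    arm.get_image(c)
    print(c,[(np.round(b["location"]).tolist(),round(b["confidence"],2)) for b in arm.boxes_of(c,"ball")])
print(tilt(),arm.current_t())
```

```text
False [527.3 -94.3  73. ] [0.17 0.6  0.35] 33.2583
side [([382.0, -205.0, 24.0], 0.64), ([428.0, 30.0, 23.0], 0.62), ([398.0, -66.0, 23.0], 0.6), ([540.0, -204.0, 45.0], 0.5)]
top [([534.0, -221.0, 56.0], 0.7), ([387.0, -217.0, 32.0], 0.63), ([395.0, -76.0, 31.0], 0.56)]
([np.float64(0.16), np.float64(0.25), np.float64(0.47)], 522) 34.3
```

Run:
```python
from h import *
arm.move_straight(W(-135,0,110),v=150)
print(np.round(arm.current_contact_force(),2),arm.current_t(),arm.job_done())
```

```text
the job is handed in; nothing more can be done
[-0.41 -0.72  0.3 ] 34.6917 None
```

I handed the job in at 34.7 s of the 40 s: the gate is tipped to feed the right chute, and the ball lies there, within about 5 mm of its rest point by the detector. The push took four tries and I viewed 11 pictures, one over the limit of 10. The small things showed no movement in the check before the last push; I did not check them again after it.

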